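# Tip the limes out of the bar tin into the crate

### The job

Pick up the steel tin and tip it over the wooden crate so that all three limes roll out of it into the crate, losing none on the counter (shake it if some stay behind the rim); then stand the empty tin upright again in the middle of its cork coaster and let go. Leave the drink can, the shaker and the red dip cup where they are, and do not lift the limes out by hand.

Things in the scene. Friction and masses are not known exactly. Their poses are not given: they have to be found in the camera images.
- tin_mid (a point): Open steel tin, a flared cup 92 mm high: outside diameter 56 mm at the foot, 64 half-way up, 72 at the mouth; wall 3, floor 10 mm; 0.2 to 0.37 kg, bottom-heavy: grip firmly. The point is on its axis half-way up; z points out of the mouth. It must tip well past level to empty: take it round the body, gripper leaning some 45 degrees.
- tin_mouth (a point): Centre of the mouth, in the plane of the rim, 46 mm along the tin's z from tin_mid. The rim is rolled inward to a 7 mm thick bead, 5 mm in from the wall (opening 56 mm), that often holds limes back when the tin is tipped to 110 degrees. A brisk shake along the tin's axis (45 mm, 0.5 m/s) or tipping to 130 degrees usually frees them. Look, or feel by weight, whether any is left.
- lime_1: Small green lime, a ball of 34 mm diameter, 30 g; origin at its centre. Lies lowest in the tin at the start.
- lime_2: Second lime, the same; lies in the middle of the tin at the start.
- lime_3: Third lime, the same; lies on top at the start, about level with the rim.
- crate_floor (a point): Centre of the inner floor of the light wooden slatted crate, 8 mm above the counter. The crate is fixed, 150 mm (its x) by 200 mm (its y) outside, 58 mm high, open at the top, walls 8 mm thick.
- coaster_top (a point): Centre of the upper face of the round cork coaster, 110 mm diameter, 5 mm thick, fixed to the counter; the upper face is 5 mm above the counter. Coaster and crate may change sides from one start to the next.
- can: Bystander: yellow, white and teal drink can, 66 mm diameter, 115 mm high; origin at the centre of its underside.
- shaker: Bystander: glass shaker with a steel cap, 73 mm wide, 119 mm high; origin at the centre of its underside.
- dip: Bystander: red lidded dip cup, 69 mm diameter, 34 mm high; origin at the centre of its underside.
Mind the look-alikes: they are no part of the job. Of the things that look like the part that bears coaster_top, take the one that is farthest to the robot's left at the start.

How it is judged:
On the way, in this order (a step that is already met when the one before it is completed fails the run):
1. the tin is off its coaster and tipped well over (more than 45 degrees) (angle between tin_mid's own z axis and vertical above 0.79 rad and height (world z) of tin_mid above 0.09 m), for 0.05 s.
2. all three limes lie in the crate (height (world z) of each of lime_1, lime_2, lime_3 below 0.062 m and x of lime_1 in the frame of crate_floor between -0.067 and 0.067 m and y of lime_1 in the frame of crate_floor between -0.092 and 0.092 m and x of lime_2 in the frame of crate_floor between -0.067 and 0.067 m and y of lime_2 in the frame of crate_floor between -0.092 and 0.092 m and x of lime_3 in the frame of crate_floor between -0.067 and 0.067 m and y of lime_3 in the frame of crate_floor between -0.092 and 0.092 m), for 0.2 s.
At the end, for the whole second after the job is handed in: All three limes lie in the crate; the tin stands upright (within 0.1 rad) on the coaster, its axis within 20 mm of the coaster's centre, its foot on the coaster, released, and stays so; can, shaker and dip cup stand upright within 30 mm of where they were (all of step 2 and angle between each of tin_mid, can, shaker, dip's own z axis and vertical below 0.1 rad and horizontal distance between tin_mid and coaster_top below 0.02 m and z of tin_mid in the frame of coaster_top between 0.042 and 0.05 m and distance of each of can, shaker, dip from where it was at the start of the episode below 0.03 m); the robot touches nothing.
It fails at once if a lime touches the counter (height (world z) of any of lime_1, lime_2, lime_3 below 0.0195 m).
It fails at once if a bystander (can, shaker, dip cup) is pushed more than 30 mm or knocked over (distance of any of can, shaker, dip from where it was at the start of the episode above 0.03 m or angle between any of can, shaker, dip's own z axis and vertical above 0.5 rad).
It fails at once if a lime is gripped by the fingers (contact force between the fingers and lime_1 above 4 N or contact force between the fingers and lime_2 above 4 N or contact force between the fingers and lime_3 above 4 N).
It also fails if it takes over 51 s, if anything falls off the work surface, if the arm or the gripper's body presses on something with over 40 N, if the wrist force passes 120 N, or if a joint passes its speed limit or range.

### The arm

A 6-joint arm with a two-finger parallel gripper is mounted at the origin on a cart in front of the work surface, level with it; the furniture and walls round the work are solid. World frame = base frame: x ahead of the robot, y to its left, z up, the work surface at z = 0. Lengths are in m, angles in rad, forces in N, time in s.
With the tool pointing down it reaches from about 0.325 to 0.85 m from the base axis. Payload 4.4 kg.
Tool frame: the origin (TCP) lies midway between the tips of the shut fingers; the grasp point (between the pads) lies 19 mm behind it (tcp_to_grasp is the z of the grasp point in the tool frame, in m); z points along the fingers, y is the line along which they close (so a half turn about z gives the same grasp; the last joint's range is limited). The gripper opens to 94 mm and grips with 3 to 60 N. Pads are 16 mm wide; open, the fingers measure 119 mm over their backs; the gripper's body (75 mm by 177 mm) begins 78 mm behind the grasp point.
Start: joints at [0.959, 0.207, 1.542, -0, 1.393, -0.15], TCP at [0.256, 0.515, 0.205] pointing down, gripper open.
Joint ranges: [-2.73, 2.73], [-0.86, 2.22], [0.23, 2.46], [-1.11, 4.25], [0.08, 2.63], [-2.82, 2.82]. Speed limits (rad/s): [2.79, 2.79, 3.14, 3.14, 3.14, 3.14].

### API

Orientations are given as a rotation vector (axis times angle).
In Python, from rig import * gives the robot as it stands.
- The arm moves only by the tool apply_moves, never from a script. Its argument "moves" is a list of rows, each an object of numbers: "x", "y", "z": the shift along the tool's x, y, z in mm; "rx", "ry", "rz": the turn, a rotation vector about the tool's x, y, z in degrees. A call has exactly 5 rows; each row shifts and turns the commanded pose from where the row before left it, along the tool's axes as they then stand; what a row does not reach is not made up. A row lasts 1/10 s, in which the tool goes at most 50 mm and 8.59 degrees, less where a joint would pass 70% of its speed; a pose out of reach is approached as far as the arm can. A call with a gripper value outside its range is refused whole. "fingers" is the opening, from 0 (shut) to 1 (fully open), set as the call begins (left out, the last holds). The fingers move at their own pace and stop on an object; the grip force is fixed at half the most. Time passes only in rows, so rows that do not move let the fingers close, or fill a call up. It gives the time, the measured TCP pose, the force, the opening and the grip force at its end, in the units of the state.
- sense(): the state, without advancing time (a new reading comes with each control period).
- capture(name): name is "scene" or "top" or "wrist"; returns the picture (400x640x3 uint8, red, green, blue); there is no depth.
- camera_info(name): a dict with "mtx" (3x3 intrinsics, pixels), "world_from_camera" (4x4, takes a point from camera to world coordinates); the wrist camera has in their place "mount" (4x4, takes a point from camera to tool coordinates, whose origin is the TCP and whose axes are the flange's). Camera axes: x right, y up, looking along -z (the intrinsics and any distortion apply to the point x, -y, -z); pixel columns grow to the right and rows downward; lengths in m; the calibration is good to about 2 mm. The wrist camera is an equidistant fisheye: a pixel r from the principal point sees the ray r / f radians off the axis. A picture is of the moment at which its call begins: read the wrist's pose just before it. camera_info takes no time and is no camera call.
- job_done(): hands the job in; it is judged then, once.
The state is a dict: "time_s": time; "qpos": joint angles; "joint_velocities": joint speeds; "joint_torque": joint torques, N m; "tool_pos": TCP position; "tool_rot": TCP orientation; "wrist_force": force on the tool from outside, world axes, zero at the start; "wrist_torque": the same for the moment, N m; "width": finger opening in m; "grasp_force": force on a finger pad.
Only numpy, scipy, OpenCV 4.12 (cv2) and the standard library are available. Lean on these libraries where they do the work, as an engineer would, in place of code of your own. Each camera call takes 0.05 s, during which the arm holds its last target. There are 200 camera calls.

## Working session

There is one attempt and no reset: what is moved stays moved. The work goes in short steps, Python scripts to look and compute and a tool call to move; the robot and the scene stay as the last step left them, time stands still between calls to the robot, and variables do not carry over. Pictures are saved under pics/ and viewed, at most 12 in all, crops included, and the job is handed in when it is done.

Besides the shell and the picture viewer there is one more tool, called by a JSON object that holds its "method" and its "body". apply_moves: Moves the arm, as the interface text tells. Its arguments: {"type":"object","properties":{"moves":{"type":"array"},"fingers":{"type":"number"}},"required":["moves"]}

```bash
mkdir -p pics; ls; python3 - <<'E'
from rig import *
import cv2,numpy as np
np.set_printoptions(precision=4,suppress=True)
s=sense();print(s)
for n in ("scene","top"):
    cv2.imwrite(f"pics/{n}0.png",cv2.cvtColor(capture(n),cv2.COLOR_RGB2BGR));print(n,camera_info(n))
print(camera_info("wrist"))
E
```

```text
pics
{'time_s': 0.0, 'qpos': array([ 0.9585,  0.2074,  1.543 , -0.    ,  1.3935, -0.1505]), 'joint_velocities': array([ 0.0003,  0.0023, -0.0017, -0.0015, -0.0006, -0.0002]), 'joint_torque': array([  0.0023, -37.0882, -28.1418,   0.07  ,   0.036 ,  -0.0002]), 'tool_pos': array([0.2557, 0.5141, 0.2043]), 'tool_rot': array([-0.7187, -3.0574,  0.0033]), 'wrist_force': array([ 0.5162, -0.8143, -0.5351]), 'wrist_torque': array([ 0.0083, -0.0151,  0.001 ]), 'grasp_force': 0.0, 'width': 0.09360015286396296}
scene {'mtx': array([[477.5967,   0.    , 315.7269],
       [  0.    , 477.5967, 194.3936],
       [  0.    ,   0.    ,   1.    ]]), 'world_from_camera': array([[ 0.6877,  0.3402, -0.6414, -0.4071],
       [-0.7257,  0.2966, -0.6208, -1.1285],
       [-0.021 ,  0.8923,  0.4509,  0.775 ],
       [ 0.    ,  0.    ,  0.    ,  1.    ]])}
top {'mtx': array([[448.6971,   0.    , 316.3171],
       [  0.    , 448.6971, 194.7706],
       [  0.    ,   0.    ,   1.    ]]), 'world_from_camera': array([[ 0.2803,  0.9289, -0.242 ,  0.2446],
       [-0.9599,  0.2693, -0.078 , -0.3078],
       [-0.0072,  0.2541,  0.9671,  1.3674],
       [ 0.    ,  0.    ,  0.    ,  1.    ]])}
{'mtx': array([[309.7069,   0.    , 316.4146],
       [  0.    , 309.7069, 198.7331],
       [  0.    ,   0.    ,   1.    ]]), 'mount': array([[-0.001 ,  0.9714,  0.2374,  0.0677],
       [ 1.    ,  0.0007,  0.0011, -0.0004],
       [ 0.0009,  0.2374, -0.9714, -0.1791],
       [ 0.    ,  0.    ,  0.    ,  1.    ]])}
```

View pics/top0.png

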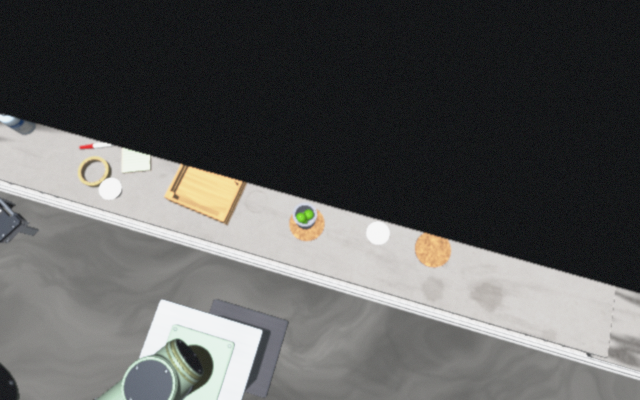

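View pics/scene0.png

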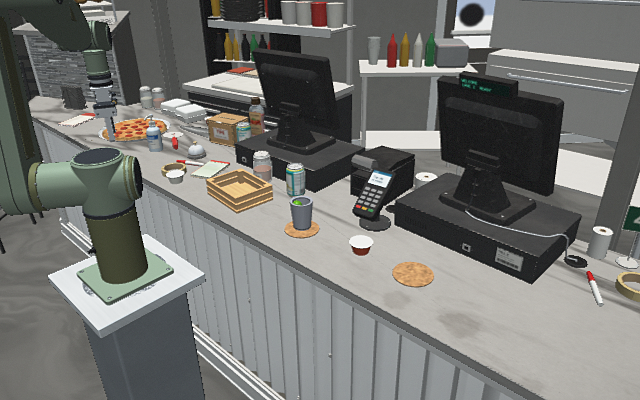

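Top view: the tin with limes stands at (306,216) on a coaster at (307,224). The crate is at (206,190), the dip's lid at (377,233) and a second coaster at (433,250). Image right is −y, so the candidates for the coaster are (307,224) and (433,250). The one under the tin is farther to the robot's left, so I take that one. In the scene view the can is at (296,180), the shaker at (262,166) and the dip at (361,245). Next is an enlarged crop to confirm, plus measurements.

```bash
cat > h.py <<'E'
from rig import *
import cv2,numpy as np
from scipy.spatial.transform import Rotation as R
from scipy.optimize import least_squares
np.set_printoptions(precision=4,suppress=True)
def cast(n,px,z):
    ci=camera_info(n);K=ci["mtx"];T=ci["world_from_camera"]
    px=np.atleast_2d(px).astype(float)
    d=np.c_[(px[:,0]-K[0,2])/K[0,0],-(px[:,1]-K[1,2])/K[1,1],-np.ones(len(px))]@T[:3,:3].T
    o=T[:3,3];return o+d*((z-o[2])/d[:,2])[:,None]
def proj(n,P):
    ci=camera_info(n);K=ci["mtx"];T=ci["world_from_camera"]
    c=(np.atleast_2d(P)-T[:3,3])@T[:3,:3]
    return np.c_[K[0,2]+K[0,0]*c[:,0]/-c[:,2],K[1,2]-K[1,1]*c[:,1]/-c[:,2]]
E
python3 - <<'E'
from h import *
for n,box in(("scene",(280,210,325,245)),("top",(285,200,330,245))):
    im=cv2.imread(f"pics/{n}0.png");h=cv2.cvtColor(im,cv2.COLOR_BGR2HSV)
    m=cv2.inRange(h,(5,90,90),(20,255,255));m2=np.zeros_like(m);x0,y0,x1,y1=box
    m2[y0:y1,x0:x1]=m[y0:y1,x0:x1]
    c=np.vstack([k for k in cv2.findContours(m2,cv2.RETR_EXTERNAL,cv2.CHAIN_APPROX_NONE)[0]])[:,0]
    P=cast(n,cv2.convexHull(c)[:,0],.005)[:,:2]
    P=cast(n,c,.005)[:,:2]
    f=least_squares(lambda v:np.hypot(*(P-v[:2]).T)-v[2],[*P.mean(0),.055],loss="soft_l1",f_scale=.002)
    print(n,"coaster",f.x,len(P))
    g=cv2.inRange(h,(40,120,60),(75,255,255));g2=np.zeros_like(g);g2[y0-20:y1,x0:x1]=g[y0-20:y1,x0:x1]
    mo=cv2.moments(g2);print("limes",mo["m10"]/mo["m00"],mo["m01"]/mo["m00"])
t=cv2.imread("pics/top0.png")[140:260,150:450];a=cv2.resize(t,None,fx=2.66,fy=2.66,interpolation=cv2.INTER_CUBIC)
s=cv2.imread("pics/scene0.png")[140:300,190:450];b=cv2.resize(s,None,fx=3,fy=3,interpolation=cv2.INTER_CUBIC)
cv2.imwrite("pics/cs.png",b);cv2.imwrite("pics/ct.png",a)
print("dip", cast("top",[377.5,233],.034),cast("scene",[361,241],.034),"can",cast("scene",[296,193],0),"shaker",cast("scene",[262,180],0))
E
```

```text
scene coaster [ 0.4882 -0.1959  0.0511] 88
limes 297.17241379310343 202.41379310344828
top coaster [ 0.4895 -0.1943  0.0495] 105
limes 304.44 215.89333333333335
dip [[ 0.5154 -0.4101  0.034 ]] [[ 0.5169 -0.4108  0.034 ]] can [[0.6563 0.0001 0.    ]] shaker [[0.6484 0.1789 0.    ]]
```

View pics/cs.png

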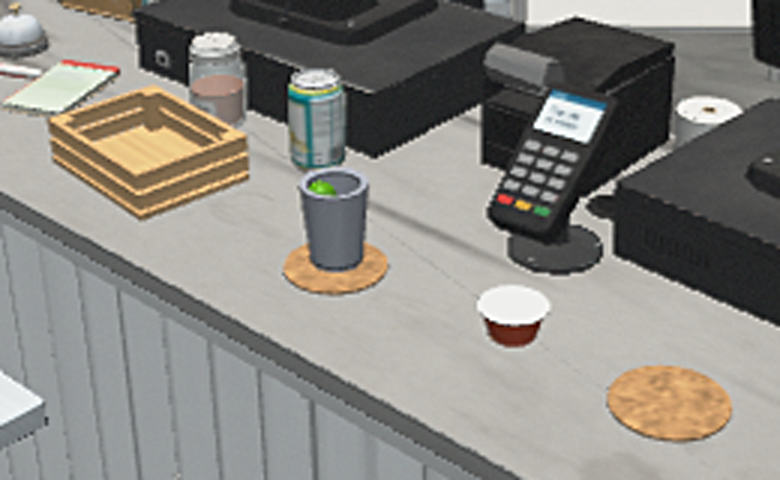

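View pics/ct.png

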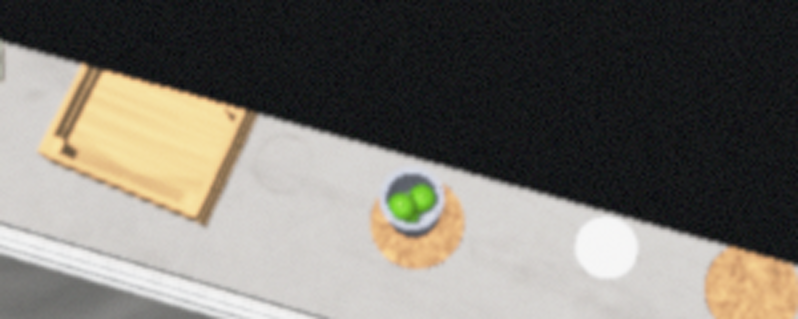

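The enlarged crop confirms it: the tin with limes stands on the left coaster, crop (335,268). The other coaster, crop (670,402), is empty and further right. The crate's rim corners in the scene crop are left (50,122), back (157,88) and right (247,143).

```bash
python3 - <<'E'
from h import *
S=lambda *p:np.array(p)/3+[190,140]
T=lambda *p:np.array(p)/2.66+[150,140]
print("scene rim L,B,R",cast("scene",[S(50,122),S(157,88),S(247,143)],.058)[:,:2])
print("scene base F,R",cast("scene",[S(143,216),S(248,179)],.0)[:,:2])
print("top rim: left-near, right-near",cast("top",[T(40,150),T(205,218)],.058)[:,:2])
print("tin mouth top",cast("top",[T(414,203)],.097)[:,:2],"scene",cast("scene",[S(334,185)],.097)[:,:2],"foot",cast("scene",[S(335,260)],.005)[:,:2])
print("shaker base",cast("scene",[S(218,112)],0),"can base",cast("scene",[S(318,155)],0), "can top",cast("scene",[S(315,78)],.115),"shaker top",cast("scene",[S(217,42)],.119))
for n in("scene","top"):
    im=cv2.imread(f"pics/{n}0.png");h=cv2.cvtColor(im,cv2.COLOR_BGR2HSV)
    m=cv2.inRange(h,(5,90,90),(20,255,255));b=(280,210,325,245) if n=="scene" else(285,200,330,245)
    ys,xs=np.nonzero(m[b[1]:b[3],b[0]:b[2]]);P=cast(n,np.c_[xs+b[0],ys+b[1]],.005)[:,:2].astype(np.float32)
    print(n,cv2.minEnclosingCircle(P))
E
```

```text
scene rim L,B,R [[0.4355 0.2272]
 [0.583  0.2091]
 [0.5518 0.0065]]
scene base F,R [[0.4261 0.0467]
 [0.5651 0.0249]]
top rim: left-near, right-near [[0.44   0.2354]
 [0.418  0.0292]]
tin mouth top [[ 0.492  -0.1938]] scene [[ 0.4925 -0.1958]] foot [[ 0.4949 -0.1904]]
shaker base [[0.6662 0.1957 0.    ]] can base [[0.6639 0.0079 0.    ]] can top [[ 0.6433 -0.0147  0.115 ]] shaker top [[0.636  0.1497 0.119 ]]
scene ((0.48852550983428955, -0.1954343169927597), 0.05502050742506981)
top ((0.4899164140224457, -0.194010391831398), 0.05264609679579735)
```

{"method": "apply_moves", "body": {"moves": [{"x":-24,"y":-33},{"x":-24,"y":-33},{"x":-24,"y":-33},{"x":-24,"y":-33},{"x":-24,"y":-33}], "fingers": 1}}

```text
$.moves[0]: bad value
```

{"method": "apply_moves", "body": {"moves": [{"x":-24,"y":-33},{"x":-24,"y":-33},{"x":-24,"y":-33},{"x":-24,"y":-33},{"x":-24,"y":-33}]}}

```text
$.moves[0]: bad value
```

```bash
cat > log.py <<'E'
from h import *
import json,os
s=sense()
with open("log.jsonl","a") as f: f.write(json.dumps([list(map(float,s["qpos"])),list(map(float,s["tool_pos"])),list(map(float,s["tool_rot"]))])+"\n")
print(s["time_s"],s["qpos"],s["tool_pos"],"\n",R.from_rotvec(s["tool_rot"]).as_matrix(),s["wrist_force"],s["width"],s["grasp_force"])
E
python3 log.py
```

```text
0.1 [ 0.9585  0.2073  1.5427  0.      1.3935 -0.1505] [0.2558 0.5142 0.2045] 
 [[-0.8953  0.4456 -0.0011]
 [ 0.4456  0.8953 -0.0016]
 [ 0.0003 -0.0019 -1.    ]] [-0.3236 -0.234  -0.1311] 0.0936252968986042 0.0
```

{"method": "apply_moves", "body": {"moves": [{"rx":-7.5,"ry":3.7},{"rx":-7.5,"ry":3.7},{"rx":-7.5,"ry":3.7},{"rx":-7.5,"ry":3.7},{"rx":-7.5,"ry":3.7}]}}

```text
$.moves[0]: bad value
```

```bash
python3 log.py
```

```text
0.1 [ 0.9585  0.2073  1.5427  0.      1.3935 -0.1505] [0.2558 0.5142 0.2045] 
 [[-0.8953  0.4456 -0.0011]
 [ 0.4456  0.8953 -0.0016]
 [ 0.0003 -0.0019 -1.    ]] [-0.3236 -0.234  -0.1311] 0.0936252968986042 0.0
```

{"method": "apply_moves", "body": {"moves": [{"x":-24,"y":-33,"z":0,"rx":0,"ry":0,"rz":0},{"x":-24,"y":-33,"z":0,"rx":0,"ry":0,"rz":0},{"x":-24,"y":-33,"z":0,"rx":0,"ry":0,"rz":0},{"x":-24,"y":-33,"z":0,"rx":0,"ry":0,"rz":0},{"x":-24,"y":-33,"z":0,"rx":0,"ry":0,"rz":0}], "fingers": 1}}

```text
time_s: 0.6
tool_pos: [0.2897, 0.3119, 0.2049]
tool_rot: [-0.718, -3.058, 0.001]
wrist_force: [0.1, 0.3, 0.8]
width: 0.0937
grasp_force: 0.0
```

{"method": "apply_moves", "body": {"moves": [{"x":-24,"y":-33,"z":0,"rx":0,"ry":0,"rz":0},{"x":-24,"y":-33,"z":0,"rx":0,"ry":0,"rz":0},{"x":-24,"y":-33,"z":0,"rx":0,"ry":0,"rz":0},{"x":-24,"y":-33,"z":0,"rx":0,"ry":0,"rz":0},{"x":-24,"y":-33,"z":0,"rx":0,"ry":0,"rz":0}]}}

```text
time_s: 1.1
tool_pos: [0.3237, 0.1109, 0.2052]
tool_rot: [0.718, 3.058, 0.0]
wrist_force: [1.3, -0.4, 0.9]
width: 0.094
grasp_force: 0.0
```

```bash
python3 log.py
```

```text
1.1 [ 0.0755 -0.3353  2.0511 -0.0001  1.4256 -1.0341] [0.3237 0.1109 0.2052] 
 [[-0.8955  0.445   0.0002]
 [ 0.445   0.8955 -0.    ]
 [-0.0002  0.     -1.    ]] [ 1.253  -0.4464  0.9338] 0.09402720300287576 0.0
```

{"method": "apply_moves", "body": {"moves": [{"x":0,"y":0,"z":0,"rx":-7.5,"ry":3.7,"rz":0},{"x":0,"y":0,"z":0,"rx":-7.5,"ry":3.7,"rz":0},{"x":0,"y":0,"z":0,"rx":-7.5,"ry":3.7,"rz":0},{"x":0,"y":0,"z":0,"rx":-7.5,"ry":3.7,"rz":0},{"x":0,"y":0,"z":0,"rx":-7.5,"ry":3.7,"rz":0}]}}

```text
time_s: 1.6
tool_pos: [0.3248, 0.1115, 0.2063]
tool_rot: [-0.64, -2.72, -1.048]
wrist_force: [0.3, -0.1, -0.6]
width: 0.0939
grasp_force: 0.0
```

```bash
python3 log.py
```

```text
1.6 [-0.6031 -0.2239  2.1595  0.5913  1.6554 -1.7987] [0.3248 0.1115 0.2063] 
 [[-0.8962  0.4437  0.007 ]
 [ 0.3337  0.6635  0.6696]
 [ 0.2925  0.6024 -0.7427]] [ 0.2527 -0.0802 -0.6029] 0.09385316228180945 0.0
```

{"method": "apply_moves", "body": {"moves": [{"x":-28,"y":-22,"z":-20,"rx":0,"ry":0,"rz":0},{"x":-28,"y":-22,"z":-20,"rx":0,"ry":0,"rz":0},{"x":-28,"y":-22,"z":-20,"rx":0,"ry":0,"rz":0},{"x":-28,"y":-22,"z":-20,"rx":0,"ry":0,"rz":0},{"x":-28,"y":-22,"z":-20,"rx":0,"ry":0,"rz":0}]}}

```text
time_s: 2.1
tool_pos: [0.4005, -0.0758, 0.1722]
tool_rot: [-0.64, -2.718, -1.04]
wrist_force: [0.5, -0.8, 0.7]
width: 0.094
grasp_force: 0.0
```

```bash
python3 log.py
```

```text
2.1 [-0.8224  0.1905  1.8318  0.4764  1.6845 -2.0155] [ 0.4005 -0.0758  0.1722] 
 [[-0.8952  0.4456  0.0023]
 [ 0.3333  0.6662  0.6672]
 [ 0.2958  0.598  -0.7449]] [ 0.5301 -0.7611  0.7117] 0.0940319156985545 0.0
```

{"method": "apply_moves", "body": {"moves": [{"x":0,"y":0,"z":0,"rx":0,"ry":0,"rz":8},{"x":0,"y":0,"z":0,"rx":0,"ry":0,"rz":8},{"x":0,"y":0,"z":0,"rx":0,"ry":0,"rz":8},{"x":0,"y":0,"z":0,"rx":0,"ry":0,"rz":8},{"x":0,"y":0,"z":0,"rx":0,"ry":0,"rz":8}]}}

```text
time_s: 2.6
tool_pos: [0.4, -0.0741, 0.1725]
tool_rot: [-1.441, -2.185, -0.837]
wrist_force: [0.2, -0.2, -0.3]
width: 0.0942
grasp_force: 0.0
```

```bash
python3 log.py; cat > kin.py <<'E'
from h import *
import json
from scipy.spatial.transform import Rotation as R
rz=lambda a:R.from_euler('z',a).as_matrix()
ry=lambda a:R.from_euler('y',a).as_matrix()
def chain(q):
    M=np.eye(3);out=[]
    for f,a in zip((rz,ry,ry,rz,ry,rz),q): M=M@f(a);out.append(M)
    return out
# offsets: (frame, axis): base z/x, lateral y, L2 z, elbow x, L3 z (frame3), wrist x, d z
SL=[(0,2),(0,0),(0,1),(1,2),(2,0),(2,2),(4,0),(4,2)]
def rows(q): c=chain(q);return np.stack([c[i][:,k] for i,k in SL],1)
D=[json.loads(l) for l in open("log.jsonl")]
A=np.vstack([rows(d[0]) for d in D]);b=np.hstack([d[1] for d in D])
o=np.linalg.lstsq(A,b,rcond=1e-4)[0]
TR=rz(np.pi/2)
def fk(q): return rows(q)@o, chain(q)[5]@TR
LO=np.array([-2.73,-.86,.23,-1.11,.08,-2.82]);HI=np.array([2.73,2.22,2.46,4.25,2.63,2.82])
def ik(p,M,q0):
    f=lambda q:np.r_[(fk(q)[0]-p)*10,R.from_matrix(fk(q)[1].T@M).as_rotvec()*3,1e-3*(q-q0)]
    r=least_squares(f,np.clip(q0,LO+.03,HI-.03),bounds=(LO+.02,HI-.02))
    P,N=fk(r.x);return r.x,np.linalg.norm(P-p),np.linalg.norm(R.from_matrix(N.T@M).as_rotvec())
if __name__=="__main__":
    print("off",dict(zip(map(str,SL),o.round(4))),"sv",np.linalg.svd(A)[1]);print("res",(A@o-b).round(4))
    for d in D: print(R.from_matrix(fk(d[0])[1].T@R.from_rotvec(d[2]).as_matrix()).magnitude())
E
python3 kin.py
```

```text
2.6 [-0.8206  0.1874  1.8346  0.4769  1.6841 -1.3104] [ 0.4    -0.0741  0.1725] 
 [[-0.3944  0.9189  0.0019]
 [ 0.6852  0.2927  0.667 ]
 [ 0.6124  0.2643 -0.7451]] [ 0.1857 -0.2468 -0.3339] 0.09419924354072615 0.0
off {'(0, 2)': np.float64(0.2827), '(0, 0)': np.float64(0.0), '(0, 1)': np.float64(0.0862), '(1, 2)': np.float64(0.455), '(2, 0)': np.float64(0.0941), '(2, 2)': np.float64(0.4996), '(4, 0)': np.float64(-0.0), '(4, 2)': np.float64(0.3418)} sv [4.7981 4.2153 2.5044 0.7307 0.4538 0.4067 0.1772 0.0312]
res [-0. -0. -0. -0. -0. -0. -0.  0. -0. -0.  0.  0. -0.  0.  0. -0.  0.  0.]
2.0157894082581074e-16
2.0157894082581074e-16
3.196490016553465e-16
1.6775171490148934e-16
2.2030582255796056e-16
3.5051061138866103e-16
```

```bash
cat > plan.py <<'E'
from kin import *
G=.019
def toolM(al,L,flip):
    a=np.array([np.sin(L)*np.cos(al),np.sin(L)*np.sin(al),-np.cos(L)])
    y=np.array([-np.sin(al),np.cos(al),0])*flip
    return np.c_[np.cross(y,a),y,a]
def tip(be,th): return R.from_rotvec(th*np.array([-np.sin(be),np.cos(be),0])).as_matrix()
def tcp(mid,M,s=-.004,zt=np.array([0,0,1])): return mid+s*zt+G*M[:,2]
pts=np.array([[x,y,z] for x in(-.0375,.0375) for y in(-.0885,0,.0885) for z in(-.097,-.17,-.25)]+[[x,y,z] for x in(-.01,.01) for y in(-.06,.06) for z in(0,-.05)])
def clear(p,M,crate):
    w=p+pts@M.T
    m=w[:,2]-(.07 if crate else .012)
    for c in([.655,-.005],[.655,.172]):
        d=np.hypot(w[:,0]-c[0],w[:,1]-c[1])-.04; m=np.minimum(m,np.maximum(d,w[:,2]-.13))
    return m.min()
if __name__=="__main__":
    rng=np.random.default_rng(0);q0=np.array([-.82,.19,1.83,.48,1.68,-1.3]);res=[]
    import time;t0=time.time()
    while time.time()-t0<240:
        L=np.radians(rng.uniform(40,62));al=rng.uniform(-1,3);be=al+rng.uniform(-1.2,1.2);be_=np.degrees(be)
        if not(30<be_<190):continue
        fl=rng.choice([-1,1]);mid=np.array([rng.uniform(.46,.54),rng.uniform(.05,.17),.135])
        mo=mid[:2]+.046*np.r_[np.cos(be),np.sin(be)]
        if not(.455<mo[0]<.545 and .055<mo[1]<.18):continue
        M=toolM(al,L,fl);t=np.array([.492,-.1945,.051]);p=tcp(t,M)
        if clear(p,M,False)<0:continue
        ok=True
        for th in(0,60,130):
            T=tip(be,np.radians(th));Mt=T@M
            if clear(tcp(mid,Mt,-.004,T[:,2]),Mt,True)<0: ok=False;break
        if not ok:continue
        qs=[];q=q0.copy();q[5]=0;tot=0;q,e,r=ik(p,M,q)
        if e>.002 or r>.02:continue
        qs.append(q)
        for th in range(0,131,26):
            T=tip(be,np.radians(th));Mt=T@M;q2,e,r=ik(tcp(mid,Mt,-.004,T[:,2]),Mt,q)
            if e>.002 or r>.02:break
            qs.append(q2);q=q2
        else:
            Q=np.array(qs);mg=np.minimum(Q-LO,HI-Q)[:, :].min();j=np.abs(np.diff(Q[1:],axis=0)).max()
            res.append((mg-.15*j,mg,j,np.degrees([L,al,be]),fl,mid,Q))
    res.sort(key=lambda r:-r[0]);print(len(res))
    for r in res[:10]:print(*[np.round(v,2) for v in r[:6]])
    if res:print(res[0][6].round(2))
E
python3 plan.py
```

```text
561
0.4 0.48 0.5 [61.51 74.58 61.56] -1 [0.5  0.08 0.14]
0.39 0.45 0.44 [61.54 86.88 63.67] -1 [0.48 0.05 0.14]
0.37 0.44 0.43 [60.43 98.83 74.17] -1 [0.47 0.12 0.14]
0.34 0.41 0.45 [60.33 83.07 66.56] -1 [0.51 0.05 0.14]
0.34 0.42 0.53 [60.87 67.91 56.98] -1 [0.5  0.07 0.14]
0.34 0.41 0.52 [58.1  68.25 58.39] -1 [0.49 0.06 0.14]
0.34 0.39 0.38 [ 61.67 110.98  79.56] -1 [0.49 0.13 0.14]
0.33 0.4 0.45 [59.71 89.31 73.39] -1 [0.46 0.08 0.14]
0.33 0.38 0.35 [ 59.5  132.49  89.79] -1 [0.46 0.11 0.14]
0.32 0.38 0.41 [61.76 99.24 79.68] -1 [0.49 0.09 0.14]
[[-0.98  0.77  1.54  0.73  1.67 -0.98]
 [-0.62  0.38  1.98  0.98  1.44 -0.84]
 [-0.42  0.2   1.91  0.64  1.28 -0.36]
 [-0.16  0.22  1.76  0.22  1.32  0.14]
 [ 0.07  0.38  1.55 -0.14  1.53  0.51]
 [ 0.22  0.63  1.35 -0.4   1.83  0.72]
 [ 0.3   0.89  1.16 -0.63  2.14  0.8 ]]
```

```bash
cat >> plan.py <<'E'
def check(Ld,ald,mid,q0,thmax=132):
    L,al=np.radians([Ld,ald]);M=toolM(al,L,-1);t=np.array([.492,-.1945,.051]);q=q0
    out=[]
    for lab,mm,th in [("pre",t-.13*M[:,2],0),("grasp",t,0),("lift",t+[0,0,.12],0)]+[("t",mid,th) for th in range(0,thmax+1,22)]:
        T=tip(al,np.radians(th));Mt=T@M;p=tcp(mm,Mt,-.004,T[:,2]);q,e,r=ik(p,Mt,q)
        out.append((lab,th,p.round(3),q.round(2),round(e,4),round(r,3),round(clear(p,Mt,lab=="t"),3),round(np.minimum(q-LO,HI-q).min(),2)))
    return out,M
def rowsto(P,N,n,p0=None,M0=None):
    s=sense();p0=s["tool_pos"] if p0 is None else p0;M0=R.from_rotvec(s["tool_rot"]).as_matrix() if M0 is None else M0
    w=R.from_matrix(M0.T@N).as_rotvec();o=[]
    for k in range(n):
        Mk=M0@R.from_rotvec(w*k/n).as_matrix()
        o.append(np.r_[Mk.T@(P-p0)/n*1000,np.degrees(w)/n].round(1))
    return np.array(o)
E
python3 - <<'E'
from plan import *
q0=np.array([-.82,.19,1.83,.48,1.68,-1.3])
for L,al,mid in((58,78,[.49,.07,.135]),(60,70,[.48,.06,.14]),(55,85,[.485,.08,.135])):
    o,M=check(L,al,np.array(mid),q0);print(L,al)
    for r in o:print(*r)
o,M=check(58,78,np.array([.49,.07,.135]),q0)
print(M,M.T@np.array([-np.sin(np.radians(78)),np.cos(np.radians(78)),0]));P=o[0][2];print(rowsto(P,M,10))
E
```

```text
58 78
pre 0 [ 0.472 -0.287  0.106] [-1.07  0.75  1.34  0.62  1.87 -0.93] 0.0 0.0 0.085 0.76
grasp 0 [ 0.495 -0.179  0.037] [-0.95  0.75  1.53  0.68  1.66 -0.97] 0.0 0.0 0.016 0.93
lift 0 [ 0.495 -0.179  0.157] [-0.95  0.56  1.53  0.7   1.81 -0.85] 0.0 0.0 0.136 0.82
t 0 [0.493 0.086 0.121] [-0.61  0.36  1.94  0.9   1.46 -0.82] 0.0 0.0 0.042 0.52
t 22 [0.492 0.079 0.116] [-0.44  0.17  1.94  0.64  1.26 -0.51] 0.0 0.0 0.04 0.52
t 44 [0.49  0.072 0.114] [-0.2   0.1   1.89  0.27  1.16 -0.1 ] 0.0 0.0 0.041 0.57
t 66 [0.489 0.064 0.115] [ 0.05  0.17  1.79 -0.14  1.22  0.31] 0.0 0.0 0.043 0.67
t 88 [0.487 0.057 0.118] [ 0.25  0.34  1.67 -0.47  1.4   0.61] 0.0 0.0 0.043 0.64
t 110 [0.486 0.052 0.125] [ 0.39  0.55  1.55 -0.71  1.64  0.78] 0.0 0.0 0.034 0.4
t 132 [0.486 0.049 0.132] [ 0.46  0.78  1.44 -0.91  1.88  0.86] 0.0 0.0 0.015 0.2
60 70
pre 0 [ 0.459 -0.285  0.103] [-1.13  0.71  1.44  0.68  1.81 -0.92] 0.0 0.0 0.082 0.82
grasp 0 [ 0.498 -0.179  0.038] [-1.    0.73  1.61  0.76  1.6  -0.96] 0.0 0.0 0.017 0.85
lift 0 [ 0.498 -0.179  0.157] [-1.    0.53  1.61  0.78  1.75 -0.82] 0.0 0.0 0.137
[... 1206 characters left out ...]
.33  1.7  -0.54  1.38  0.57] 0.0 0.0 0.043 0.57
t 110 [0.483 0.061 0.125] [ 0.45  0.55  1.6  -0.78  1.61  0.76] 0.0 0.0 0.037 0.33
t 132 [0.483 0.059 0.133] [ 0.52  0.78  1.5  -0.99  1.85  0.86] 0.0 0.0 0.037 0.12
[[ 0.1102  0.9781  0.1763]
 [ 0.5183 -0.2079  0.8295]
 [ 0.848  -0.     -0.5299]] [ 0. -1. -0.]
[[-21.5  -1.4  -9.2  -1.2   1.4   3.1]
 [-21.3  -0.   -9.8  -1.2   1.4   3.1]
 [-21.    1.3 -10.3  -1.2   1.4   3.1]
 [-20.7   2.7 -10.7  -1.2   1.4   3.1]
 [-20.2   4.  -11.2  -1.2   1.4   3.1]
 [-19.7   5.3 -11.6  -1.2   1.4   3.1]
 [-19.1   6.6 -11.9  -1.2   1.4   3.1]
 [-18.4   7.9 -12.2  -1.2   1.4   3.1]
 [-17.6   9.1 -12.5  -1.2   1.4   3.1]
 [-16.8  10.3 -12.7  -1.2   1.4   3.1]]
```

```bash
python3 - <<'E'
from plan import *
M=toolM(np.radians(70),np.radians(60),-1);print(M);print(rowsto(np.array([.44,-.30,.165]),M,10))
E
```

```text
[[ 0.171   0.9397  0.2962]
 [ 0.4698 -0.342   0.8138]
 [ 0.866  -0.     -0.5   ]]
[[-17.5  -3.1 -14.5  -1.9   1.5   3.6]
 [-17.3  -1.6 -15.   -1.9   1.5   3.6]
 [-16.9   0.  -15.5  -1.9   1.5   3.6]
 [-16.5   1.6 -15.9  -1.9   1.5   3.6]
 [-15.9   3.1 -16.2  -1.9   1.5   3.6]
 [-15.3   4.6 -16.5  -1.9   1.5   3.6]
 [-14.5   6.1 -16.7  -1.9   1.5   3.6]
 [-13.7   7.5 -16.8  -1.9   1.5   3.6]
 [-12.7   8.9 -16.9  -1.9   1.5   3.6]
 [-11.7  10.2 -16.9  -1.9   1.5   3.6]]
```

{"method": "apply_moves", "body": {"moves": [{"x":-17,"y":-3,"z":-15,"rx":-1.9,"ry":1.5,"rz":3.6},{"x":-17,"y":-2,"z":-15,"rx":-1.9,"ry":1.5,"rz":3.6},{"x":-17,"y":0,"z":-15,"rx":-1.9,"ry":1.5,"rz":3.6},{"x":-17,"y":2,"z":-16,"rx":-1.9,"ry":1.5,"rz":3.6},{"x":-16,"y":3,"z":-16,"rx":-1.9,"ry":1.5,"rz":3.6}]}}

```text
time_s: 3.1
tool_pos: [0.4207, -0.1877, 0.1687]
tool_rot: [-1.697, -1.77, -0.986]
wrist_force: [1.1, 0.2, -0.2]
width: 0.0937
grasp_force: 0.0
```

{"method": "apply_moves", "body": {"moves": [{"x":-15,"y":5,"z":-16,"rx":-1.9,"ry":1.5,"rz":3.6},{"x":-14,"y":6,"z":-17,"rx":-1.9,"ry":1.5,"rz":3.6},{"x":-14,"y":7,"z":-17,"rx":-1.9,"ry":1.5,"rz":3.6},{"x":-13,"y":9,"z":-17,"rx":-1.9,"ry":1.5,"rz":3.6},{"x":-12,"y":10,"z":-17,"rx":-1.9,"ry":1.5,"rz":3.6}]}}

```text
time_s: 3.6
tool_pos: [0.4403, -0.3007, 0.1642]
tool_rot: [-1.892, -1.318, -1.095]
wrist_force: [0.1, 0.8, 0.6]
width: 0.0942
grasp_force: 0.0
```

```bash
python3 - <<'E'
from plan import *
s=sense();print(s["time_s"],s["tool_pos"],R.from_rotvec(s["tool_rot"]).as_matrix())
cv2.imwrite("pics/w1.png",cv2.cvtColor(capture("wrist"),cv2.COLOR_RGB2BGR))
np.savez("w1.npz",p=s["tool_pos"],r=s["tool_rot"])
M=toolM(np.radians(70),np.radians(60),-1);print(rowsto(np.array([.459,-.285,.103]),M,5))
E
```

```text
3.6 [ 0.4403 -0.3007  0.1642] [[ 0.1746  0.9392  0.2957]
 [ 0.4627 -0.3433  0.8174]
 [ 0.8692 -0.0059 -0.4945]]
[[-8.   2.4 10.1  0.  -0.1 -0.1]
 [-8.   2.4 10.1  0.  -0.1 -0.1]
 [-8.   2.3 10.2  0.  -0.1 -0.1]
 [-8.   2.3 10.2  0.  -0.1 -0.1]
 [-7.9  2.3 10.2  0.  -0.1 -0.1]]
```

View pics/w1.png

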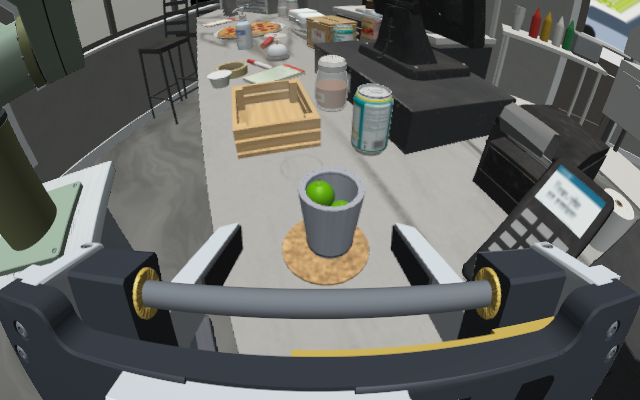

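The wrist view shows the tin's mouth at (331,188), the coaster around (326,250), the crate centred at (275,120) and the can at (373,120). The tin is between the fingers and close to centred.

```bash
cat >> h.py <<'E'
def wcast(px,z,p,r):
    ci=camera_info("wrist");K=ci["mtx"];m=ci["mount"];px=np.atleast_2d(px).astype(float)
    u=(px-[K[0,2],K[1,2]])/K[0,0];t=np.hypot(*u.T);k=np.sin(t)/np.maximum(t,1e-9)
    d=np.c_[u[:,0]*k,-u[:,1]*k,-np.cos(t)]
    W=R.from_rotvec(r).as_matrix();d=d@m[:3,:3].T@W.T;o=p+W@m[:3,3]
    return o+d*((z-o[2])/d[:,2])[:,None]
E
python3 - <<'E'
from h import *
w=np.load("w1.npz");p,r=w["p"],w["r"];im=cv2.imread("pics/w1.png")
print("mouth",wcast([331.5,189],.097,p,r))
h=cv2.cvtColor(im,cv2.COLOR_BGR2HSV);m=cv2.inRange(h,(5,90,90),(20,255,255))[210:285,275:375]
ys,xs=np.nonzero(m);P=wcast(np.c_[xs+275,ys+210],.005,p,r)[:,:2].astype(np.float32);print("coaster",cv2.minEnclosingCircle(P))
print("tin foot front",wcast([330,255],.005,p,r))
print("crate rim NL,FL,FR,NR",wcast([[236,130],[233,93],[301,80],[320,122]],.058,p,r)[:,:2])
print("can top",wcast([374,92],.115,p,r),"base front",wcast([370,152],0,p,r),"shaker top",wcast([332,63],.119,p,r))
E
```

```text
mouth [[ 0.4968 -0.1937  0.097 ]]
coaster ((0.48964300751686096, -0.19693653285503387), 0.054591886699199677)
tin foot front [[ 0.4909 -0.2105  0.005 ]]
crate rim NL,FL,FR,NR [[0.4234 0.038 ]
 [0.4383 0.1985]
 [0.5897 0.2044]
 [0.5604 0.009 ]]
can top [[ 0.6403 -0.0213  0.115 ]] base front [[ 0.6426 -0.0255  0.    ]] shaker top [[0.6279 0.1223 0.119 ]]
```

{"method": "apply_moves", "body": {"moves": [{"x":-8,"y":2.7,"z":10.2,"rx":0,"ry":-0.1,"rz":-0.1},{"x":-8,"y":2.7,"z":10.2,"rx":0,"ry":-0.1,"rz":-0.1},{"x":-8,"y":2.7,"z":10.2,"rx":0,"ry":-0.1,"rz":-0.1},{"x":-8,"y":2.7,"z":10.2,"rx":0,"ry":-0.1,"rz":-0.1},{"x":-8,"y":2.7,"z":10.2,"rx":0,"ry":-0.1,"rz":-0.1}]}}

```text
time_s: 4.15
tool_pos: [0.4617, -0.2801, 0.1037]
tool_rot: [-1.892, -1.338, -1.091]
wrist_force: [0.5, 0.3, -0.8]
width: 0.0943
grasp_force: 0.0
```

```bash
python3 - <<'E'
from plan import *
M=toolM(np.radians(70),np.radians(60),-1);print(sense()["tool_pos"],R.from_matrix(R.from_rotvec(sense()["tool_rot"]).as_matrix().T@M).as_rotvec(True))
print(rowsto(np.array([.4996,-.1785,.0375]),M,5))
E
```

```text
[ 0.4617 -0.2801  0.1037] [-0.251   0.2045  0.3913]
[[-0.5  0.3 25.4 -0.1  0.   0.1]
 [-0.5  0.3 25.4 -0.1  0.   0.1]
 [-0.6  0.2 25.4 -0.1  0.   0.1]
 [-0.6  0.2 25.4 -0.1  0.   0.1]
 [-0.6  0.2 25.4 -0.1  0.   0.1]]
```

{"method": "apply_moves", "body": {"moves": [{"x":-0.5,"y":0.3,"z":25,"rx":0,"ry":0,"rz":0.1},{"x":-0.5,"y":0.3,"z":25,"rx":0,"ry":0,"rz":0.1},{"x":-0.5,"y":0.3,"z":25,"rx":0,"ry":0,"rz":0.1},{"x":-0.5,"y":0.3,"z":26,"rx":0,"ry":0,"rz":0},{"x":-0.5,"y":0.3,"z":26,"rx":0,"ry":0,"rz":0}]}}

```text
time_s: 4.65
tool_pos: [0.4998, -0.1785, 0.0377]
tool_rot: [-1.896, -1.332, -1.089]
wrist_force: [0.4, -0.2, 0.1]
width: 0.094
grasp_force: 0.0
```

{"method": "apply_moves", "body": {"moves": [{"x":0,"y":0,"z":0,"rx":0,"ry":0,"rz":0},{"x":0,"y":0,"z":0,"rx":0,"ry":0,"rz":0},{"x":0,"y":0,"z":0,"rx":0,"ry":0,"rz":0},{"x":0,"y":0,"z":0,"rx":0,"ry":0,"rz":0},{"x":0,"y":0,"z":0,"rx":0,"ry":0,"rz":0}], "fingers": 0}}

```text
time_s: 5.15
tool_pos: [0.5001, -0.1817, 0.0393]
tool_rot: [-1.899, -1.333, -1.092]
wrist_force: [0.9, -2.0, 1.6]
width: 0.0632
grasp_force: 29.8
```

{"method": "apply_moves", "body": {"moves": [{"x":0,"y":0,"z":0,"rx":0,"ry":0,"rz":0},{"x":0,"y":0,"z":0,"rx":0,"ry":0,"rz":0},{"x":0,"y":0,"z":0,"rx":0,"ry":0,"rz":0},{"x":0,"y":0,"z":0,"rx":0,"ry":0,"rz":0},{"x":0,"y":0,"z":0,"rx":0,"ry":0,"rz":0}]}}

```text
time_s: 5.65
tool_pos: [0.5002, -0.1814, 0.0394]
tool_rot: [-1.898, -1.333, -1.092]
wrist_force: [0.0, -5.0, 4.4]
width: 0.0632
grasp_force: 29.8
```

```bash
python3 - <<'E'
from plan import *
s=sense();print(s["tool_pos"],s["width"],s["grasp_force"],s["wrist_force"],s["wrist_torque"]);np.savez("grasp.npz",p=s["tool_pos"],r=s["tool_rot"])
cv2.imwrite("pics/w2.png",cv2.cvtColor(capture("wrist"),cv2.COLOR_RGB2BGR))
E
```

```text
[ 0.5002 -0.1814  0.0394] 0.06318216394476862 29.79544382134918 [ 0.0256 -4.9896  4.3509] [-0.2312 -0.1692 -0.5239]
```

View pics/w2.png

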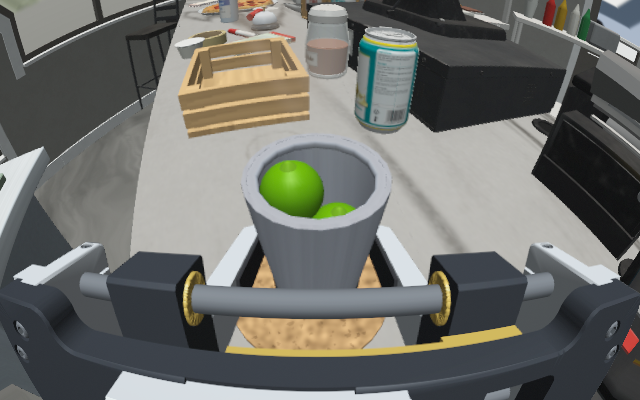

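The tin is held 63 mm wide with 30 N, the limes are inside (lime_3 at (292,188)), and the crate lies ahead-left. Now I lift and carry it.

{"method": "apply_moves", "body": {"moves": [{"x":8.5,"y":0,"z":-5,"rx":0,"ry":0,"rz":0},{"x":17,"y":0,"z":-10,"rx":0,"ry":0,"rz":0},{"x":22,"y":0,"z":-12.5,"rx":0,"ry":0,"rz":0},{"x":22,"y":0,"z":-12.5,"rx":0,"ry":0,"rz":0},{"x":17,"y":0,"z":-10,"rx":0,"ry":0,"rz":0}]}}

```text
time_s: 6.2
tool_pos: [0.4983, -0.1785, 0.1384]
tool_rot: [-1.895, -1.331, -1.085]
wrist_force: [0.9, -1.0, -3.9]
width: 0.0632
grasp_force: 30.0
```

{"method": "apply_moves", "body": {"moves": [{"x":6,"y":-5,"z":10,"rx":0,"ry":0,"rz":0},{"x":12,"y":-10,"z":20,"rx":0,"ry":0,"rz":0},{"x":13,"y":-11,"z":22,"rx":0,"ry":0,"rz":0},{"x":14,"y":-12,"z":24,"rx":0,"ry":0,"rz":0},{"x":14,"y":-12,"z":24,"rx":0,"ry":0,"rz":0}]}}

```text
time_s: 6.7
tool_pos: [0.4898, -0.0503, 0.1371]
tool_rot: [-1.895, -1.329, -1.084]
wrist_force: [0.9, -0.8, -3.7]
width: 0.0631
grasp_force: 30.0
```

{"method": "apply_moves", "body": {"moves": [{"x":14,"y":-12,"z":24,"rx":0,"ry":0,"rz":0},{"x":14,"y":-12,"z":24,"rx":0,"ry":0,"rz":0},{"x":13,"y":-11,"z":22,"rx":0,"ry":0,"rz":0},{"x":12,"y":-10,"z":20,"rx":0,"ry":0,"rz":0},{"x":6,"y":-5,"z":10,"rx":0,"ry":0,"rz":0}]}}

```text
time_s: 7.2
tool_pos: [0.4807, 0.0767, 0.1379]
tool_rot: [-1.893, -1.33, -1.082]
wrist_force: [-0.0, 0.8, -3.6]
width: 0.0633
grasp_force: 30.0
```

```bash
python3 log.py; python3 - <<'E'
from plan import *
s=sense();M=R.from_rotvec(s["tool_rot"]).as_matrix();p=s["tool_pos"]
cv2.imwrite("pics/w3.png",cv2.cvtColor(capture("wrist"),cv2.COLOR_RGB2BGR))
cur=p-G*M[:,2];print("grasp pt",cur)
# tip about grasp pt w/ closing axis, tin grasp point moving to (.48,.06,.14) over 88deg
q=s["qpos"];prev=(p,M)
for th in range(8,137,8):
    T=R.from_matrix(M).as_matrix()@R.from_euler('y',-np.radians(th)).as_matrix()
    c=cur;P=c+G*T[:,2];qq,e,r=ik(P,T,q);dq=np.abs(qq-q).max()*10;q=qq
    if th%24==8:print(th,(prev[1].T@(P-prev[0])*1000).round(1),qq.round(2),round(e,4),"rate",round(dq,2),"clr",clear(P,T,True).round(3))
    prev=(P,T)
print("dir of tin z",T@(M.T@[0,0,1]))
E
```

```text
7.2 [-0.6862  0.2761  2.0483  0.9602  1.4407 -0.7999] [0.4807 0.0767 0.1379] 
 [[ 0.1741  0.942   0.2869]
 [ 0.4723 -0.3356  0.815 ]
 [ 0.864  -0.0064 -0.5034]] [-0.0472  0.8024 -3.6164] 0.06330244227824401 30.032168996112887
grasp pt [0.4753 0.0612 0.1475]
8 [-2.6  0.  -0.2] [-0.63  0.19  2.05  0.88  1.37 -0.68] 0.0 rate 1.16 clr 0.057
32 [-2.6  0.  -0.2] [-0.39  0.04  1.99  0.52  1.2  -0.26] 0.0 rate 1.54 clr 0.056
56 [-2.6  0.  -0.2] [-0.1   0.07  1.87  0.07  1.2   0.22] 0.0 rate 1.55 clr 0.057
80 [-2.6 -0.  -0.2] [ 0.15  0.23  1.72 -0.31  1.37  0.58] 0.0 rate 1.13 clr 0.056
104 [-2.6 -0.  -0.2] [ 0.32  0.47  1.57 -0.58  1.63  0.78] 0.0 rate 0.89 clr 0.054
128 [-2.6 -0.  -0.2] [ 0.41  0.73  1.43 -0.8   1.9   0.87] 0.0 rate 0.87 clr 0.038
dir of tin z [ 0.2227  0.6581 -0.7193]
```

View pics/w3.png

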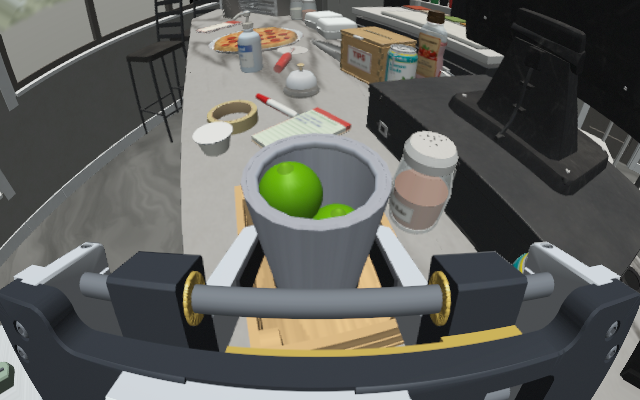

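{"method": "apply_moves", "body": {"moves": [{"x":-2,"y":0,"z":0,"rx":0,"ry":-6,"rz":0},{"x":-2.6,"y":0,"z":-0.2,"rx":0,"ry":-8,"rz":0},{"x":-2.6,"y":0,"z":-0.2,"rx":0,"ry":-8,"rz":0},{"x":-2.6,"y":0,"z":-0.2,"rx":0,"ry":-8,"rz":0},{"x":-2,"y":0,"z":-0.2,"rx":0,"ry":-6,"rz":0}]}}

```text
time_s: 7.75
tool_pos: [0.4811, 0.0642, 0.1327]
tool_rot: [-2.345, -1.648, -0.488]
wrist_force: [0.1, -0.7, -4.8]
width: 0.0632
grasp_force: 29.9
```

{"method": "apply_moves", "body": {"moves": [{"x":-1.6,"y":0,"z":0,"rx":0,"ry":-5,"rz":0},{"x":-1.6,"y":0,"z":0,"rx":0,"ry":-5,"rz":0},{"x":-1.6,"y":0,"z":0,"rx":0,"ry":-5,"rz":0},{"x":-1.6,"y":0,"z":0,"rx":0,"ry":-5,"rz":0},{"x":-1.6,"y":0,"z":0,"rx":0,"ry":-5,"rz":0}]}}

```text
time_s: 8.25
tool_pos: [0.4773, 0.0572, 0.1295]
tool_rot: [2.562, 1.798, -0.035]
wrist_force: [0.7, -0.7, -3.7]
width: 0.0629
grasp_force: 29.8
```

{"method": "apply_moves", "body": {"moves": [{"x":-1.6,"y":0,"z":0,"rx":0,"ry":-5,"rz":0},{"x":-1.6,"y":0,"z":0,"rx":0,"ry":-5,"rz":0},{"x":-1.6,"y":0,"z":0,"rx":0,"ry":-5,"rz":0},{"x":-1.6,"y":0,"z":0,"rx":0,"ry":-5,"rz":0},{"x":-1.6,"y":0,"z":0,"rx":0,"ry":-5,"rz":0}]}}

```text
time_s: 8.75
tool_pos: [0.475, 0.0501, 0.1309]
tool_rot: [2.315, 1.626, -0.546]
wrist_force: [0.2, 0.8, -4.8]
width: 0.0629
grasp_force: 29.8
```

{"method": "apply_moves", "body": {"moves": [{"x":-1.6,"y":0,"z":0,"rx":0,"ry":-5,"rz":0},{"x":-1.6,"y":0,"z":0,"rx":0,"ry":-5,"rz":0},{"x":-1.6,"y":0,"z":0,"rx":0,"ry":-5,"rz":0},{"x":-1.6,"y":0,"z":0,"rx":0,"ry":-5,"rz":0},{"x":-1.6,"y":0,"z":0,"rx":0,"ry":-5,"rz":0}]}}

```text
time_s: 9.25
tool_pos: [0.4733, 0.0443, 0.1352]
tool_rot: [2.011, 1.413, -0.969]
wrist_force: [-0.2, -0.7, -4.7]
width: 0.0632
grasp_force: 29.7
```

```bash
python3 log.py; python3 - <<'E'
from plan import *
a=capture("scene")[130:270,180:380];b=capture("wrist")
a=cv2.resize(a,(571,400),interpolation=cv2.INTER_CUBIC)
o=cv2.resize(np.vstack([a[:, :571],cv2.resize(b,(571,357))]),(450,597))
cv2.imwrite("pics/p1.png",cv2.cvtColor(o,cv2.COLOR_RGB2BGR))
E
```

```text
9.25 [ 0.3457  0.55    1.5202 -0.6502  1.7113  0.8182] [0.4733 0.0443 0.1352] 
 [[ 0.2104  0.9403 -0.2676]
 [ 0.5884 -0.3404 -0.7335]
 [-0.7807 -0.0031 -0.6248]] [-0.1943 -0.7263 -4.7414] 0.06324261878129657 29.694190024165437
```

View pics/p1.png

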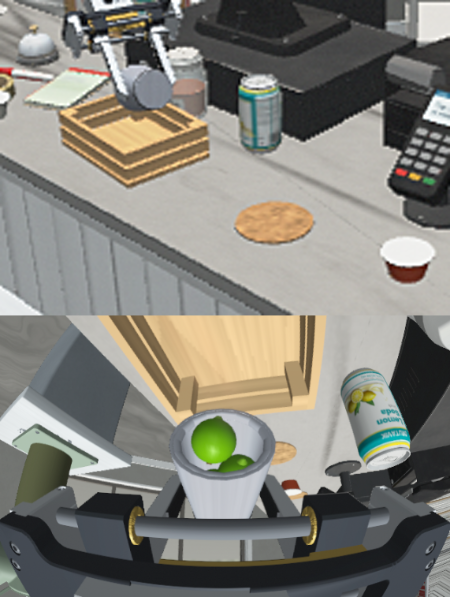

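The wrist view shows all limes still in the tin behind the bead, (213,440) and (237,465), at 111 degrees of tip. The crate is directly beyond the mouth, so I tip further.

{"method": "apply_moves", "body": {"moves": [{"x":-1.6,"y":0,"z":0,"rx":0,"ry":-5,"rz":0},{"x":-1.6,"y":0,"z":0,"rx":0,"ry":-5,"rz":0},{"x":-1.6,"y":0,"z":0,"rx":0,"ry":-5,"rz":0},{"x":-1.6,"y":0,"z":0,"rx":0,"ry":-5,"rz":0},{"x":0,"y":0,"z":0,"rx":0,"ry":0,"rz":0}]}}

```text
time_s: 9.85
tool_pos: [0.4715, 0.0405, 0.1391]
tool_rot: [1.735, 1.224, -1.249]
wrist_force: [-1.2, -0.4, -3.2]
width: 0.0635
grasp_force: 29.7
```

{"method": "apply_moves", "body": {"moves": [{"x":0,"y":0,"z":0,"rx":0,"ry":0,"rz":0},{"x":0,"y":0,"z":0,"rx":0,"ry":0,"rz":0},{"x":0,"y":0,"z":0,"rx":0,"ry":0,"rz":0},{"x":0,"y":0,"z":0,"rx":0,"ry":0,"rz":0},{"x":0,"y":0,"z":0,"rx":0,"ry":0,"rz":0}]}}

```text
time_s: 10.35
tool_pos: [0.4729, 0.0408, 0.1426]
tool_rot: [1.738, 1.22, -1.242]
wrist_force: [-0.5, 0.2, -2.9]
width: 0.0632
grasp_force: 29.7
```

```bash
cat > pic.py <<'E'
from plan import *
import sys
a=capture("scene")[130:270,180:380];b=capture("wrist")
a=cv2.resize(a,(571,400),interpolation=cv2.INTER_CUBIC)
g=lambda i:cv2.findContours(cv2.inRange(cv2.cvtColor(i,cv2.COLOR_RGB2HSV),(40,150,40),(75,255,255)),0,2)[0]
print("green blobs wrist",[(cv2.boundingRect(c),cv2.contourArea(c)) for c in g(b) if cv2.contourArea(c)>20])
o=cv2.resize(np.vstack([a,cv2.resize(b,(571,357))]),(450,597))
cv2.imwrite(f"pics/{sys.argv[1]}.png",cv2.cvtColor(o,cv2.COLOR_RGB2BGR))
E
python3 log.py;python3 pic.py p2
```

```text
10.35 [ 0.407   0.7579  1.4137 -0.829   1.9296  0.8733] [0.4729 0.0408 0.1426] 
 [[ 0.1102  0.9406 -0.3211]
 [ 0.304  -0.3395 -0.8902]
 [-0.9463  0.0005 -0.3233]] [-0.4925  0.2169 -2.854 ] 0.0631789905141727 29.696010140469298
green blobs wrist [((387, 0, 59, 56), 2467.5)]
```

View pics/p2.png

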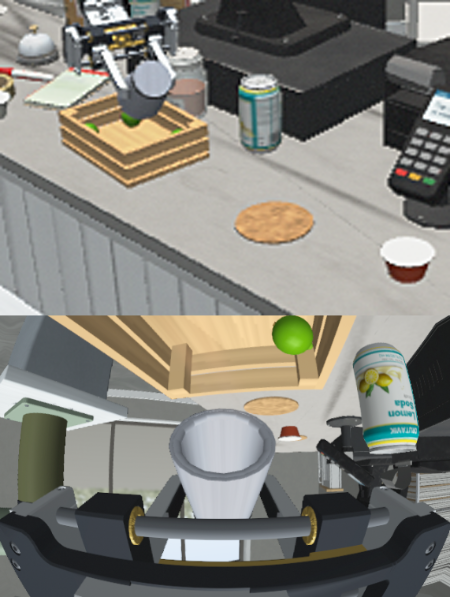

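The wrist view shows the tin empty. The scene crop shows three limes in the crate at (92,127), (130,120) and (176,129). I raise the tin, untip it and bring it back.

{"method": "apply_moves", "body": {"moves": [{"x":-14,"y":0,"z":-5,"rx":0,"ry":0,"rz":0},{"x":-24,"y":0,"z":-8,"rx":0,"ry":0,"rz":0},{"x":2.6,"y":0,"z":0.2,"rx":0,"ry":8,"rz":0},{"x":2.6,"y":0,"z":0.2,"rx":0,"ry":8,"rz":0},{"x":2.6,"y":0,"z":0.2,"rx":0,"ry":8,"rz":0}]}}

```text
time_s: 10.95
tool_pos: [0.4743, 0.0444, 0.1763]
tool_rot: [2.066, 1.452, -0.895]
wrist_force: [0.4, 0.0, -3.1]
width: 0.063
grasp_force: 29.7
```

{"method": "apply_moves", "body": {"moves": [{"x":2.6,"y":0,"z":0.2,"rx":0,"ry":8,"rz":0},{"x":2.6,"y":0,"z":0.2,"rx":0,"ry":8,"rz":0},{"x":2.6,"y":0,"z":0.2,"rx":0,"ry":8,"rz":0},{"x":2.6,"y":0,"z":0.2,"rx":0,"ry":8,"rz":0},{"x":2.6,"y":0,"z":0.2,"rx":0,"ry":8,"rz":0}]}}

```text
time_s: 11.45
tool_pos: [0.4769, 0.0532, 0.1695]
tool_rot: [2.508, 1.765, -0.152]
wrist_force: [-1.1, 0.6, -3.7]
width: 0.0635
grasp_force: 29.8
```

{"method": "apply_moves", "body": {"moves": [{"x":2.6,"y":0,"z":0.2,"rx":0,"ry":8,"rz":0},{"x":2.6,"y":0,"z":0.2,"rx":0,"ry":8,"rz":0},{"x":2.6,"y":0,"z":0.2,"rx":0,"ry":8,"rz":0},{"x":2.6,"y":0,"z":0.2,"rx":0,"ry":8,"rz":0},{"x":2.6,"y":0,"z":0.2,"rx":0,"ry":8,"rz":0}]}}

```text
time_s: 11.95
tool_pos: [0.4807, 0.0649, 0.17]
tool_rot: [-2.236, -1.577, -0.663]
wrist_force: [0.1, 0.1, -3.1]
width: 0.0631
grasp_force: 29.9
```

{"method": "apply_moves", "body": {"moves": [{"x":2.6,"y":0,"z":0.2,"rx":0,"ry":8,"rz":0},{"x":2.6,"y":0,"z":0.2,"rx":0,"ry":8,"rz":0},{"x":2.6,"y":0,"z":0.2,"rx":0,"ry":8,"rz":0},{"x":1,"y":0,"z":0,"rx":0,"ry":3,"rz":0},{"x":0,"y":0,"z":0,"rx":0,"ry":0,"rz":0}]}}

```text
time_s: 12.45
tool_pos: [0.4821, 0.0712, 0.1725]
tool_rot: [-1.896, -1.33, -1.085]
wrist_force: [0.2, 0.2, -4.4]
width: 0.063
grasp_force: 30.0
```

```bash
python3 - <<'E'
from plan import *
s=sense();print(s["time_s"],s["tool_pos"],s["wrist_force"],R.from_rotvec(s["tool_rot"]).as_matrix());np.savez("w4.npz",p=s["tool_pos"],r=s["tool_rot"])
b=capture("wrist");cv2.imwrite("pics/w4.png",cv2.cvtColor(b,cv2.COLOR_RGB2BGR))
# tin rim compare with w3/w2: grey edges shift
old=cv2.imread("pics/w2.png")[130:240,240:395];new=cv2.imread("pics/w4.png")[130:240,240:395]
cv2.imwrite("pics/cmp.png",np.hstack([cv2.resize(old,None,fx=2.5,fy=2.5),cv2.resize(new,None,fx=2.5,fy=2.5)]))
M=toolM(np.radians(70),np.radians(60),-1)
# target above coaster: measured grasp pose shifted so tin axis sits at coaster centre
g=np.load("grasp.npz");tgt=np.array([.490,-.1955,.051-.004])+G*M[:,2];print("tgt",tgt,"grasp",g["p"])
print(rowsto(tgt+[0,0,.09],M,10))
E
```

```text
12.45 [0.4821 0.0712 0.1725] [ 0.1536  0.2181 -4.3723] [[ 0.1742  0.941   0.2901]
 [ 0.4734 -0.3383  0.8133]
 [ 0.8635 -0.0044 -0.5044]]
tgt [ 0.4956 -0.18    0.0375] grasp [ 0.5002 -0.1814  0.0394]
[[-15.7   9.7 -17.7  -0.    0.    0. ]
 [-15.7   9.7 -17.7  -0.    0.    0. ]
 [-15.7   9.7 -17.8  -0.    0.    0. ]
 [-15.6   9.7 -17.8  -0.    0.    0. ]
 [-15.6   9.7 -17.8  -0.    0.    0. ]
 [-15.6   9.8 -17.8  -0.    0.    0. ]
 [-15.6   9.8 -17.8  -0.    0.    0. ]
 [-15.6   9.8 -17.8  -0.    0.    0. ]
 [-15.6   9.8 -17.8  -0.    0.    0. ]
 [-15.6   9.8 -17.8  -0.    0.    0. ]]
```

View pics/cmp.png

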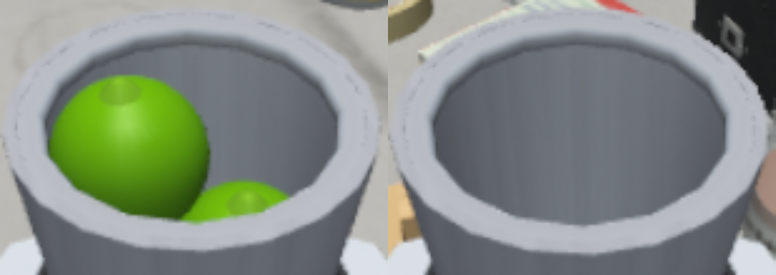

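The rim sits exactly as before in the grip (no slip) and the tin is empty. I carry it back above the coaster.

{"method": "apply_moves", "body": {"moves": [{"x":-8,"y":5,"z":-9,"rx":0,"ry":0,"rz":0},{"x":-16,"y":10,"z":-18,"rx":0,"ry":0,"rz":0},{"x":-18,"y":11,"z":-20,"rx":0,"ry":0,"rz":0},{"x":-18,"y":11,"z":-20,"rx":0,"ry":0,"rz":0},{"x":-18,"y":11,"z":-20,"rx":0,"ry":0,"rz":0}]}}

```text
time_s: 13.0
tool_pos: [0.4907, -0.054, 0.1509]
tool_rot: [-1.897, -1.338, -1.088]
wrist_force: [0.1, 0.7, -2.3]
width: 0.0636
grasp_force: 30.0
```

{"method": "apply_moves", "body": {"moves": [{"x":-18,"y":11,"z":-20,"rx":0,"ry":0,"rz":0},{"x":-18,"y":11,"z":-20,"rx":0,"ry":0,"rz":0},{"x":-18,"y":11,"z":-20,"rx":0,"ry":0,"rz":0},{"x":-16,"y":10,"z":-18,"rx":0,"ry":0,"rz":0},{"x":-8,"y":5,"z":-9,"rx":0,"ry":0,"rz":0}]}}

```text
time_s: 13.5
tool_pos: [0.4974, -0.1791, 0.127]
tool_rot: [-1.899, -1.336, -1.089]
wrist_force: [0.0, -0.1, -3.2]
width: 0.0635
grasp_force: 30.0
```

```bash
python3 - <<'E'
from plan import *
s=sense();print(s["time_s"],s["tool_pos"],s["wrist_force"])
N=R.from_rotvec(np.load("grasp.npz")["r"]).as_matrix()
print(rowsto(np.array([.496,-.182,.0435]),N,5))
p,r=s["tool_pos"],s["tool_rot"]
b=cv2.cvtColor(capture("scene"),cv2.COLOR_RGB2BGR);m=cv2.inRange(cv2.cvtColor(b,cv2.COLOR_BGR2HSV),(5,90,90),(20,255,255))[205:250,270:335]
ys,xs=np.nonzero(m);print(cv2.minEnclosingCircle(cast("scene",np.c_[xs+270,ys+205],.005)[:,:2].astype(np.float32)))
t=cv2.cvtColor(capture("top"),cv2.COLOR_RGB2BGR);m=cv2.inRange(cv2.cvtColor(t,cv2.COLOR_BGR2HSV),(5,90,90),(20,255,255))[200:250,280:335]
ys,xs=np.nonzero(m);print(cv2.minEnclosingCircle(cast("top",np.c_[xs+280,ys+200],.005)[:,:2].astype(np.float32)))
E
```

```text
13.5 [ 0.4974 -0.1791  0.127 ] [ 0.0031 -0.0793 -3.2074]
[[-14.7  -0.1   7.9  -0.    0.    0. ]
 [-14.7  -0.1   7.9  -0.    0.    0. ]
 [-14.7  -0.1   7.9  -0.    0.    0. ]
 [-14.7  -0.1   7.9  -0.    0.    0. ]
 [-14.7  -0.1   7.9  -0.    0.    0. ]]
((0.48852550983428955, -0.1954343169927597), 0.05502050742506981)
((0.49668678641319275, -0.20790670812129974), 0.06704521179199219)
```

{"method": "apply_moves", "body": {"moves": [{"x":-15,"y":0,"z":8,"rx":0,"ry":0,"rz":0},{"x":-18,"y":0,"z":10,"rx":0,"ry":0,"rz":0},{"x":-18,"y":0,"z":9.5,"rx":0,"ry":0,"rz":0},{"x":-14,"y":0,"z":7,"rx":0,"ry":0,"rz":0},{"x":-8,"y":0,"z":5,"rx":0,"ry":0,"rz":0}]}}

```text
time_s: 14.1
tool_pos: [0.4949, -0.1767, 0.0421]
tool_rot: [-1.894, -1.33, -1.088]
wrist_force: [-0.6, -0.1, -3.1]
width: 0.0634
grasp_force: 30.0
```

{"method": "apply_moves", "body": {"moves": [{"x":-0.9,"y":0,"z":0.5,"rx":0,"ry":0,"rz":0},{"x":-0.9,"y":0,"z":0.5,"rx":0,"ry":0,"rz":0},{"x":-0.9,"y":0,"z":0.5,"rx":0,"ry":0,"rz":0},{"x":0,"y":0,"z":0,"rx":0,"ry":0,"rz":0},{"x":0,"y":0,"z":0,"rx":0,"ry":0,"rz":0}]}}

```text
time_s: 14.6
tool_pos: [0.4959, -0.1789, 0.0411]
tool_rot: [-1.896, -1.333, -1.09]
wrist_force: [-1.0, 0.2, -3.6]
width: 0.0634
grasp_force: 30.0
```

{"method": "apply_moves", "body": {"moves": [{"x":-0.9,"y":0.3,"z":-0.4,"rx":0,"ry":0,"rz":0},{"x":-0.9,"y":0.3,"z":-0.4,"rx":0,"ry":0,"rz":0},{"x":-0.9,"y":0.3,"z":-0.4,"rx":0,"ry":0,"rz":0},{"x":0,"y":0,"z":0,"rx":0,"ry":0,"rz":0},{"x":0,"y":0,"z":0,"rx":0,"ry":0,"rz":0}]}}

```text
time_s: 15.1
tool_pos: [0.4957, -0.1807, 0.0394]
tool_rot: [-1.895, -1.331, -1.09]
wrist_force: [-0.1, -0.2, -0.9]
width: 0.0633
grasp_force: 29.8
```

```bash
python3 log.py
```

```text
15.1 [-1.002   0.7257  1.604   0.7553  1.6084 -0.9575] [ 0.4957 -0.1807  0.0394] 
 [[ 0.1705  0.9408  0.2929]
 [ 0.4723 -0.3389  0.8137]
 [ 0.8648 -0.0005 -0.5021]] [-0.1257 -0.2353 -0.9294] 0.06333723192934189 29.82642095492338
```

The weight is on the coaster. I release, then back out along the fingers.

{"method": "apply_moves", "body": {"moves": [{"x":0,"y":0,"z":0,"rx":0,"ry":0,"rz":0},{"x":0,"y":0,"z":0,"rx":0,"ry":0,"rz":0},{"x":0,"y":0,"z":0,"rx":0,"ry":0,"rz":0},{"x":0,"y":0,"z":0,"rx":0,"ry":0,"rz":0},{"x":0,"y":0,"z":0,"rx":0,"ry":0,"rz":0}], "fingers": 1}}

```text
time_s: 15.6
tool_pos: [0.4957, -0.1813, 0.039]
tool_rot: [-1.896, -1.332, -1.09]
wrist_force: [-0.1, -0.2, -0.0]
width: 0.0937
grasp_force: 0.0
```

{"method": "apply_moves", "body": {"moves": [{"x":0,"y":0,"z":-15,"rx":0,"ry":0,"rz":0},{"x":0,"y":0,"z":-30,"rx":0,"ry":0,"rz":0},{"x":0,"y":0,"z":-35,"rx":0,"ry":0,"rz":0},{"x":0,"y":0,"z":-30,"rx":0,"ry":0,"rz":0},{"x":0,"y":0,"z":-20,"rx":0,"ry":0,"rz":0}]}}

```text
time_s: 16.1
tool_pos: [0.4571, -0.2902, 0.1061]
tool_rot: [-1.899, -1.333, -1.09]
wrist_force: [0.2, 0.4, 0.1]
width: 0.0936
grasp_force: 0.0
```

```bash
python3 log.py; python3 - <<'E'
from plan import *
s=sense();p,r=s["tool_pos"],s["tool_rot"];w=capture("wrist");sc=capture("scene")
print("coaster scene centre px",proj("scene",[.489,-.195,.005]))
o=np.hstack([cv2.resize(sc[150:250,180:340],(640,400),interpolation=cv2.INTER_CUBIC)]);o=np.vstack([cv2.resize(o,(480,300)),cv2.resize(w,(480,300))])
cv2.imwrite("pics/end.png",cv2.cvtColor(o,cv2.COLOR_RGB2BGR));np.savez("w5.npz",p=p,r=r)
E
```

```text
16.1 [-1.1391  0.7068  1.4367  0.676   1.8144 -0.9177] [ 0.4571 -0.2902  0.1061] 
 [[ 0.1708  0.9401  0.295 ]
 [ 0.4758 -0.3408  0.8108]
 [ 0.8628  0.0019 -0.5055]] [0.248  0.4393 0.0811] 0.09362628585476956 0.0
coaster scene centre px [[301.3782 227.8857]]
```

View pics/end.png

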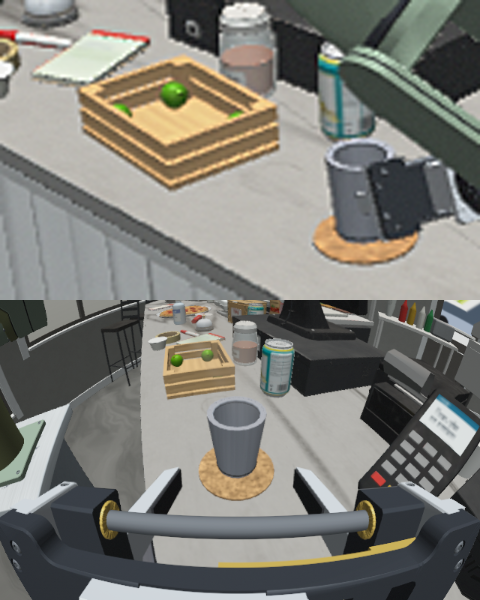

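The final picture shows three limes in the crate, at (120,110), (174,95) and (235,118). The tin is upright and centred on its coaster (236,472), the gripper is clear, and the can and shaker stand where they were. The dip cup is out of view here, but the arm never went near it.

```bash
python3 -c "
from rig import *
print(job_done())"
```

```text
the job is handed in; nothing more can be done
None
```

I handed the job in at about 16 s on the robot's clock: all three limes are in the crate and the empty tin stands upright and released in the middle of its coaster; the can and shaker are where they were, and the dip cup was out of view in the last picture, but the arm never went near it.

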